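# Catch the falling reader lid and lower it shut

## Robot

A 6-joint arm with a two-finger parallel gripper is mounted at the origin on the work surface. World frame = base frame: x ahead of the robot, y to its left, z up, the work surface at z = 0. Lengths are in m, angles in rad, forces in N, time in s.
With the tool pointing down it reaches from about 0.275 to 0.75 m from the base axis. Payload 10.2 kg.
Tool frame: the origin (TCP) lies midway between the tips of the shut fingers; the grasp point (between the pads) lies 19 mm behind it; z points along the fingers, y is the direction in which the jaws open and shut (so a half turn about z gives the same grasp; the last joint's range is limited). The gripper opens to 85 mm and grips with 20 to 120 N. Pads are 22 mm wide; open, the fingers measure 114 mm over their backs; the gripper's body (76 mm by 85 mm) begins 54 mm behind the grasp point. The pads swing forward as they close: fully open they stand 13 mm farther back than shut.
Start: joints at [0.886, 0.313, 1.498, -0, 1.331, -0.223], TCP at [0.234, 0.47, 0.231] pointing down, gripper open.
Joint ranges: [-2.94, 2.94], [-0.97, 2.17], [0.19, 2.56], [-1.23, 4.37], [0.02, 3.11], [-2.88, 2.88]. Speed limits (rad/s): [2.39, 2.39, 3.01, 3.14, 3.14, 3.14].

## Interface

Orientations are given as a unit quaternion [x, y, z, w].
In Python, from workcell import manip gives the robot as it stands. The module is installed in compiled form; this text tells all that it offers.
- The arm moves only by the shell command python3 -m handwheel 'ROWS'. ROWS is a JSON object of lists of equal length, an entry for each row: "travel": the shift along the tool's x, y, z in mm, a list of three; "delta_rot": the turn, a rotation vector about the tool's x, y, z in degrees, a list of three; "gripper": the gripper command: -1 is fully open, 1 is shut, values between are in proportion. A call has 1 to 10 rows; each row shifts and turns the commanded pose from where the row before left it, along the tool's axes as they then stand; what a row does not reach is not made up. A row lasts 1/8 s, in which the tool goes at most 62.5 mm and 10.7 degrees, less where a joint would pass 70% of its speed; a pose out of reach is approached as far as the arm can. A call is refused whole if a number of a shift passes 62.5 or a number of a turn 10.7, either way. A call with a gripper value outside its range is refused whole. The fingers move at their own pace and stop on an object; the grip force is fixed at half the most. Time passes only in rows, so rows that do not move let the fingers close. It gives the time, the measured TCP pose, the force and the opening at its end, in the units of the state.
- manip.state(): the state, without advancing time (a new reading comes with each control period).
- manip.camera(name): name is "side" or "top"; returns the picture (480x640x3 uint8, blue, green, red); there is no depth.
- manip.camera_info(name): a dict with "fx", "fy", "cx", "cy" (pixels), "origin" and "orientation" of the camera in the world. Camera axes: x right, y down, z forward; pixel columns grow to the right and rows downward; lengths in m; the calibration is good to about 2 mm. A picture is of the moment at which its call begins. camera_info takes no time and is no camera call.
- manip.hand_in(): hands the job in, once; it reports no verdict.
The state is a dict: "t": time; "joints": joint angles; "qvel": joint speeds; "joint_torque": joint torques, N m; "tool_pos": TCP position; "ee_rot": TCP orientation; "wrist_force": force on the tool from outside, world axes, zero at the start; "wrist_torque": the same for the moment, N m; "grip_width": opening from 0.0 (shut) to 1.0 (fully open).
Only numpy, scipy, OpenCV 4.12 (cv2) and the standard library are available. Lean on these libraries where they do the work, as an engineer would, in place of code of your own. Each camera call takes 0.05 s, during which the arm holds its last target.

## Task

The sample-bay lid of the cuvette reader leans back past its balance point. Nudge it over from behind so that it starts to fall by itself, catch it on the outside of your fingers or on a fingertip before it is nearly down, and lower it until it is fully shut without letting it bang. Do not pinch, squeeze or press hard on the lid or the reader, leave the bottle, tube rack and tip box where they stand, and finish clear of everything.

Things in the scene. Friction and masses are not known exactly. Their poses are not given: they have to be found in the camera images.
- reader: White bench-top cuvette reader, fixed to the bench. Housing 230 mm deep (own x -100 to +130), 240 mm wide, 110 mm high. Origin under it on the bench, z up; its front looks along own -x, which points to the robot's right give or take 20 degrees. Open sample bay with the lid: own x -100 to +35, centred on own y +40 mm. Keypad strip on the far side (own -y).
- lid (a joint): Lid angle, rad: 0 shut and level, 1.57 upright, 1.78 leaning back on its stop (start: 1.72 to 1.78), to the robot's left. Balanced near 1.52; about 0.2 kg. The hinge is damped, without spring: let go at 1.4 the lid sinks to 0.7 in about 2.5 s and shuts about 1.3 s later, ever faster; landing at that speed (0.5 to 0.7 rad/s) is a bang, under 0.3 rad/s is gentle.
- lid_hinge (a point): Point on the hinge axis, which runs along the reader's own y; mid-width of the lid, level with its underside (reader's own x +30, y +40, z +111 mm). The lid is a flat dark blue-grey plate 130 x 130 mm, 8 mm thick, with an orange lip 70 mm wide in the middle of its free edge.
- lid_lip (a point): Mid-point of the orange lip's free edge, on the lid's underside, 155 mm from the hinge axis. The underside looks to the robot's right while the lid stands open; the outer face is 8 mm behind it. Shut, the lip stands out 25 mm in front of the housing's front wall, 111 mm above the bench, so a fingertip has room beneath it.
- bottle: Clear reagent bottle with orange cap, 66 mm across, 130 mm tall, standing loose near the reader. Origin under its centre. Leave alone.
- rack: Red tube rack with capped tubes, 70 x 100 mm, 84 mm tall, standing loose near the reader. Origin under its centre. Leave alone.
- tipbox: Blue box with pale cover, 77 x 92 mm, 67 mm tall, standing loose near the reader. Origin under its centre. Leave alone.

How it is judged:
On the way, in this order (a step that is already met when the one before it is completed fails the run):
1. the lid is past its balance and falling by itself, touched by nothing (value of joint lid between 0.4 and 1.45 rad and velocity of joint lid below -0.03 rad/s and contact force between each of the arm, the fingers and reader below 0.05 N), for 0.15 s.
2. the lid is caught: it bears on the fingers, slowed down, before it is nearly shut (value of joint lid above 0.25 rad and velocity of joint lid above -0.4 rad/s and contact force between the fingers and reader above 0.1 N), for 0.3 s.
At the end, for the whole second after the job is handed in: The lid is fully shut (within 0.03 rad) and at rest, the three bystanders stand upright within 20 mm of where they were (value of joint lid below 0.03 rad and velocity of joint lid between -0.02 and 0.02 rad/s and distance of each of bottle, rack, tipbox from where it was at the start of the episode below 0.02 m and angle between each of bottle, rack, tipbox's own z axis and vertical below 0.15 rad); the robot touches nothing.
It fails at once if the lid bangs shut (faster than 0.4 rad/s in its last 0.12 rad) (value of joint lid below 0.12 rad and velocity of joint lid below -0.4 rad/s).
It fails at once if the lid or reader is pinched or pressed hard by the fingers (over 15 N) (contact force between the fingers and reader above 15 N).
It fails at once if the arm or gripper body presses hard on the lid or reader (over 15 N) (contact force between the arm and reader above 15 N).
It fails at once if the bottle, tube rack or tip box is moved or lifted by more than 20 mm (distance of any of bottle, rack, tipbox from where it was at the start of the episode above 0.02 m).
It also fails if it takes over 54 s, if anything falls off the work surface, if the arm or the gripper's body presses on something with over 40 N, if the wrist force passes 120 N, or if a joint passes its speed limit or range.

## Working session

There is one attempt and no reset: what is moved stays moved. The work goes in short steps, Python scripts to look and compute and a shell command to move; the robot and the scene stay as the last step left them, time stands still between calls to the robot, and variables do not carry over. Pictures are saved under pics/ and viewed, and the job is handed in when it is done.

```bash
mkdir -p pics
python3 - <<'E'
from workcell import manip
import cv2
print(manip.state())
for n in("side","top"):
    print(n,manip.camera_info(n)); cv2.imwrite(f"pics/{n}0.png",manip.camera(n))
E
```

```text
{'t': 0.0, 'joints': array([ 8.85604182e-01,  3.13424597e-01,  1.49843495e+00, -7.87806053e-06,
        1.33099067e+00, -2.23424209e-01]), 'qvel': array([ 0.00130289, -0.00028371, -0.0010712 ,  0.00104128, -0.0008134 ,
       -0.00037627]), 'joint_torque': array([ 1.44486232e-03, -4.12267542e+01, -2.59737700e+01, -9.65162440e-05,
        4.21509409e-03, -2.66677731e-06]), 'tool_pos': array([0.23376265, 0.46980031, 0.23074887]), 'ee_rot': array([ 2.28837166e-01,  9.73464512e-01, -5.66679548e-04, -2.72497159e-04]), 'wrist_force': array([-1.14917019,  0.06200758,  0.29468044]), 'wrist_torque': array([ 0.0262742 , -0.00155159,  0.01404517]), 'grip_width': 0.9997152639677901}
side {'fx': 506.34455417821374, 'fy': 506.34455417821374, 'cx': 319.272951383677, 'cy': 235.55599521242422, 'origin': array([ 0.0519308 , -0.21069041,  0.80588286]), 'orientation': array([ 0.79094353, -0.51347303,  0.18277066, -0.27811629])}
top {'fx': 549.6461628960492, 'fy': 549.6461628960492, 'cx': 312.87202442725385, 'cy': 232.30028182625986, 'origin': array([0.47309795, 0.03135388, 1.23918306]), 'orientation': array([-0.70429088,  0.70811152, -0.0390031 ,  0.03211218])}
```

View pics/side0.png

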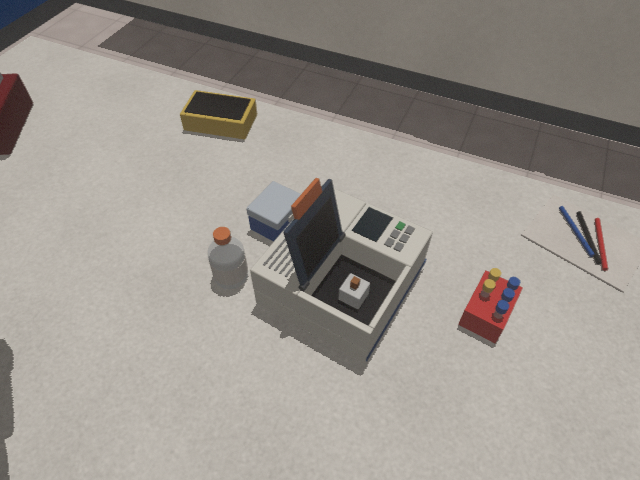

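View pics/top0.png

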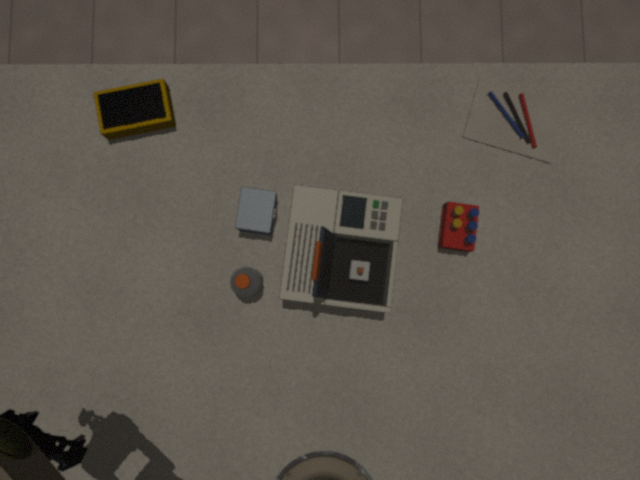

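```bash
cat > h.py <<'E'
from workcell import manip
import numpy as np, cv2
from scipy.spatial.transform import Rotation as R
def ray(n,u,v):
    c=manip.camera_info(n); d=R.from_quat(c["orientation"]).apply([(u-c["cx"])/c["fx"],(v-c["cy"])/c["fy"],1]); return np.array(c["origin"]),d
def onz(n,u,v,z):
    o,d=ray(n,u,v); return o+d*(z-o[2])/d[2]
def tri(a,b):
    (o1,d1),(o2,d2)=ray("side",*a),ray("top",*b)
    s=np.linalg.lstsq(np.c_[d1,-d2],o2-o1,rcond=None)[0]; p,q=o1+d1*s[0],o2+d2*s[1]
    return (p+q)/2,np.linalg.norm(p-q)
def proj(n,p):
    c=manip.camera_info(n); q=R.from_quat(c["orientation"]).inv().apply(np.array(p)-c["origin"]); return np.array([c["fx"]*q[0]/q[2]+c["cx"],c["fy"]*q[1]/q[2]+c["cy"]])
E
python3 - <<'E'
from h import *
for n,(x0,y0,x1,y1) in dict(top=(225,170,420,325),side=(200,170,450,370)).items():
    im=cv2.imread(f"pics/{n}0.png"); c=im[y0:y1,x0:x1]
    k=3 if n=="side" else 4
    cv2.imwrite(f"pics/{n}crop.png",cv2.resize(np.clip(c*1.5,0,255).astype('u1'),None,fx=k,fy=k,interpolation=cv2.INTER_CUBIC))
    hsv=cv2.cvtColor(im,cv2.COLOR_BGR2HSV); m=((hsv[...,0]<14)&(hsv[...,1]>140)&(hsv[...,2]>60)).astype('u1')
    N,l,s,ce=cv2.connectedComponentsWithStats(m)
    for i in range(1,N):
        if s[i,4]>15: print(n,s[i],ce[i],cv2.boxPoints(cv2.minAreaRect(np.argwhere(l==i)[:,::-1].astype('f4'))).round(1).tolist())
for p in [(295,187),(402,197),(390,311),(281,300)]: print(onz("top",*p,.11))
E
```

```text
top [520  94  16  53 182] [527.43406593 119.87912088] [[519.0, 94.30000305175781], [522.2999877929688, 93.4000015258789], [535.7999877929688, 145.8000030517578], [532.5, 146.6999969482422]]
top [439 202  40  49 900] [455.72555556 228.21      ] [[437.3999938964844, 245.89999389648438], [443.8999938964844, 201.0], [479.1000061035156, 206.0], [472.70001220703125, 251.0]]
top [441 209   3  11  18] [442.11111111 213.94444444] [[440.5, 218.8000030517578], [442.20001220703125, 208.89999389648438], [443.6000061035156, 209.10000610351562], [442.0, 219.0]]
top [312 242   9  38 181] [315.82872928 260.25414365] [[311.0, 278.70001220703125], [315.8999938964844, 241.5], [320.6000061035156, 242.10000610351562], [315.70001220703125, 279.3999938964844]]
top [235 274  15  15 173] [241.97109827 280.84393064] [[235.0, 274.0], [249.0, 274.0], [249.0, 288.0], [235.0, 288.0]]
side [ 6 75  6  9 17] [ 8.11764706 78.35294118] [[6.0, 83.0], [6.0, 75.0], [11.0, 75.0], [11.0, 83.0]]
side [292 178  27  41 237] [303.80168776 198.02953586] [[287.1000061035156, 210.89999389648438], [314.3999938964844, 176.6999969482422], [325.0, 185.1999969482422], [297.70001220703125, 219.39999389648438]]
side [595 218  12  51 204] [600.64215686 243.34313725] [[594.2000122070312, 218.5], [598.5999755859375, 217.6999969482422], [607.0, 267.79998779296875], [602.5999755859375, 268.6000061035156]]
side [213 227  17  13 167] [221.09580838 233.28742515] [[211.6999969482422, 230.10000610351562], [226.39999389648438, 225.1999969482422], [230.1999969482422, 236.60000610351562], [215.5, 241.5]]
side [ 465  271   57   59 1117] [489.98388541 301.89973142] [[463.5, 312.1000061035156], [483.5, 269.3999938964844], [521.7000122070312, 287.29998779296875], [501.79998779296875, 330.0]]
[0.68202769 0.05664485 0.11      ]
[ 0.66000879 -0.16597363  0.11      ]
[ 0.42507719 -0.1362572   0.11      ]
[0.44868783 0.08578703 0.11      ]
```

View pics/topcrop.png

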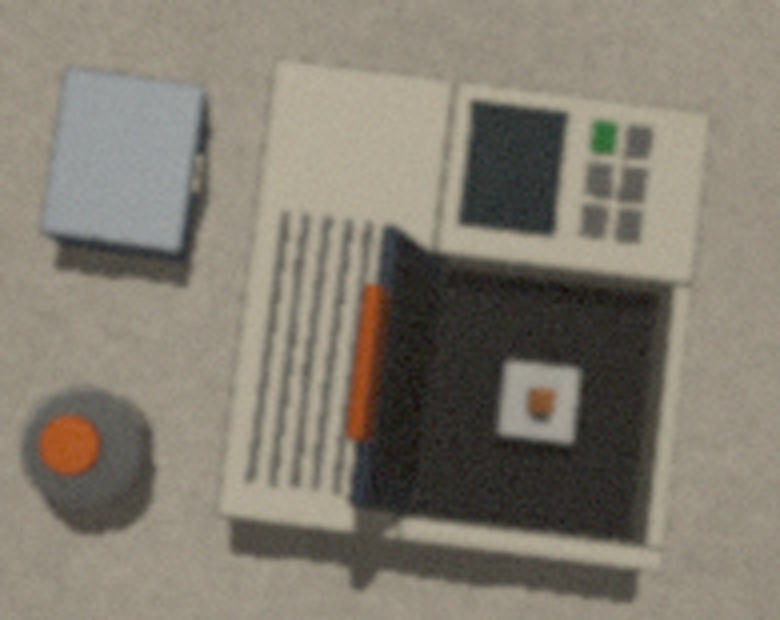

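View pics/sidecrop.png

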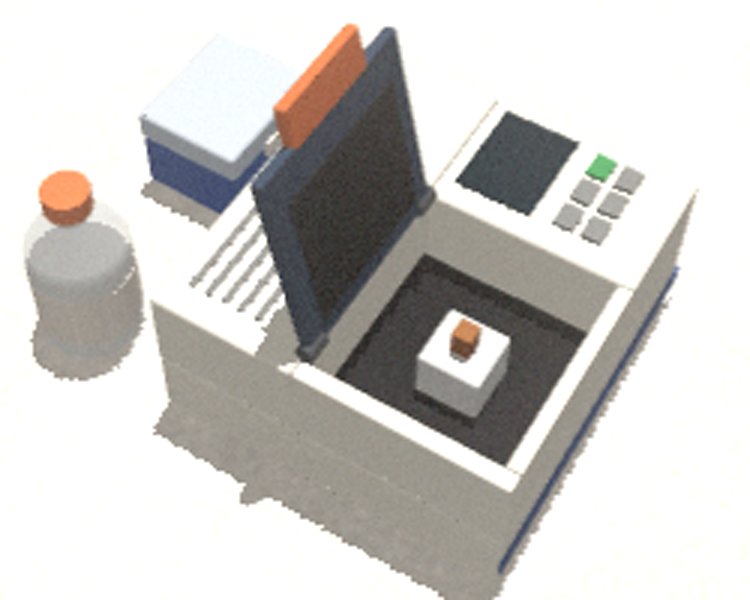

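```bash
cat >> h.py <<'E'
own=np.array([[.13,-.12],[-.1,-.12],[-.1,.12],[.13,.12]])
E
python3 - <<'E'
from h import *
px={"top":[(294.5,185.5),(402,198.8),(389.5,311.3),(280.5,298.8)],"side":[None,(431,233),(371.5,348),(251.5,270)]}
def fit(P,O):
    pc,oc=P.mean(0),O.mean(0); a,b=O-oc,P-pc
    th=np.arctan2((a[:,0]*b[:,1]-a[:,1]*b[:,0]).sum(),(a*b).sum()); c,s=np.cos(th),np.sin(th); M=np.array([[c,-s],[s,c]])
    return th,pc-M@oc,M
for n in px:
    I=[i for i in range(4) if px[n][i]]; P=np.array([onz(n,*px[n][i],.11)[:2] for i in I]); th,t,M=fit(P,own[I])
    print(n,np.degrees(th),t,((own[I]@M.T+t-P)*1000).round(1).tolist())
    for q,z in(((.03,.04),.111),((-.125,.04),.111)): print("  ",M@q+t,z)
# lip free edge ends: side view far/near upper corners, top view
k=lambda u,v:(200+u/3,170+v/3); T=lambda u,v:(225+u/4,170+v/4)
for a,b in(((350,25),(383,286)),((276,103),(365,440))): 
    pass
print("lip far",tri(k(350,26),T(370,286)),"near",tri(k(276,104),T(350,438)))
print("bottle cap",tri((221,232.5),(242,281)),"tip",onz("top",258,210,.067),"rack",onz("top",459,227,.07))
E
```

```text
top 82.78070347312018 [ 0.55236952 -0.05403885] [[2.6, 2.2], [2.6, -2.4], [-3.7, -2.9], [-1.5, 3.2]]
   [ 0.51645664 -0.01924998] 0.111
   [ 0.4969782  -0.17302121] 0.111
side 81.98019546361279 [ 0.54407029 -0.05580532] [[-3.0, -7.8], [11.4, 6.3], [-8.4, 1.4]]
   [ 0.50864695 -0.02051811] 0.111
   [ 0.48702207 -0.1740022 ] 0.111
lip far (array([0.55493982, 0.01406018, 0.26052539]), np.float64(0.001619960077968864)) near (array([0.48740305, 0.02313024, 0.26540741]), np.float64(0.0009594156184806487))
bottle cap (array([0.48697086, 0.16351583, 0.13222571]), np.float64(0.0016668680572474465)) tip [0.64018689 0.13727954 0.067     ] rack [ 0.60099    -0.29401072  0.07      ]
```

```bash
python3 -m handwheel '{"travel":[[0,0,-50],[0,0,-50],[0,0,-50],[0,0,-20],[0,0,0],[0,0,0],[0,0,0]],"delta_rot":[[0,0,10.5],[0,0,10.5],[0,0,10.5],[0,0,10.5],[0,0,10.5],[0,0,10.5],[0,0,8]],"gripper":[1,1,1,1,1,1,1]}'
cat >> h.py <<'E'
H=np.array([.514,-.0195]); TH=np.radians(82.5); OX=np.array([np.cos(TH),np.sin(TH)]); OY=np.array([-OX[1],OX[0]])
def rel():
    s=manip.state(); Rm=R.from_quat(s["ee_rot"]).as_matrix(); d=s["tool_pos"][:2]-H
    ax=lambda v:np.array([v[:2]@OX,v[:2]@OY,v[2]]).round(3)
    print("t",round(s["t"],3),"rel x,y,z mm",(np.array([d@OX,d@OY,s["tool_pos"][2]])*1000).round(1),"F",ax(s["wrist_force"]).round(2),"q",s["joints"].round(2),"g",round(s["grip_width"],2))
    print(" tool x,y,z in own:",*[ax(Rm[:,i]) for i in range(3)], "tilt",round(float(np.degrees(np.arctan2(Rm[:2,2]@OX,-Rm[2,2]))),1))
    return s,Rm
E
python3 -c "from h import *;rel()"
```

```text
t: 0.98
tool_pos: [0.2339, 0.47, 0.4009]
ee_rot: [0.753, 0.658, -0.0, 0.0]
wrist_force: [-1.1, 0.6, 0.6]
grip_width: -0.001
t 0.975 rel x,y,z mm [448.7 341.6 400.9] F [0.47 1.16 0.59] q [ 0.89  0.26  1.13 -0.    1.75  1.02] g -0.0
 tool x,y,z in own: [ 1.    -0.004 -0.001] [-0.004 -1.    -0.   ] [-0.001  0.    -1.   ] tilt -0.0
```

```bash
python3 -m handwheel '{"travel":[[-38,38,0],[-38,38,0],[-38,38,0],[-38,38,0],[-38,38,0],[-38,38,0],[-38,38,0],[-38,38,0],[-35,38,0],[0,0,0]],"delta_rot":[[0,0,0],[0,0,0],[0,0,0],[0,0,0],[0,0,0],[0,0,0],[0,0,0],[0,0,0],[0,0,0],[0,0,0]],"gripper":[1,1,1,1,1,1,1,1,1,1]}'
python3 -m handwheel '{"travel":[[0,0,0],[0,0,0],[0,0,0],[0,0,0],[0,0,0]],"delta_rot":[[0,10,0],[0,10,0],[0,10,0],[0,10,0],[0,0,0]],"gripper":[1,1,1,1,1]}'
python3 -c "from h import *;rel()"
```

```text
t: 2.22
tool_pos: [0.5304, 0.0869, 0.3996]
ee_rot: [0.753, 0.658, -0.001, -0.001]
wrist_force: [0.1, 0.4, -0.9]
grip_width: 0.002
t: 2.85
tool_pos: [0.5286, 0.0887, 0.4001]
ee_rot: [0.707, 0.619, 0.256, -0.227]
wrist_force: [-0.2, 0.7, 0.3]
grip_width: 0.001
t 2.85 rel x,y,z mm [ 1.092e+02 -4.000e-01  4.001e+02] F [0.64 0.25 0.28] q [-0.37  0.23  1.32  0.69  1.74 -0.17] g 0.0
 tool x,y,z in own: [ 0.766 -0.003  0.643] [-0.001 -1.    -0.003] [ 0.643  0.002 -0.766] tilt 40.0
```

```bash
python3 -m handwheel '{"travel":[[0,0,0],[0,0,0],[-22,0,-37.5],[-22,0,-37.5],[-22,0,-37.5],[-22,0,-37.5],[-22,0,-37.5],[-22,0,-37.5],[0,0,0]],"delta_rot":[[0,10,0],[0,10,0],[0,0,0],[0,0,0],[0,0,0],[0,0,0],[0,0,0],[0,0,0],[0,0,0]],"gripper":[1,1,1,1,1,1,1,1,1]}'
python3 -c "from h import *;rel()"
python3 -m handwheel '{"travel":[[-43,0,25],[-43,0,25],[-43,0,25],[-43,0,25],[0,0,0]],"delta_rot":[[0,0,0],[0,0,0],[0,0,0],[0,0,0],[0,0,0]],"gripper":[1,1,1,1,1]}'
python3 -c "from h import *;rel()
cv2.imwrite('pics/side1.png',manip.camera('side'))"
```

```text
t: 3.98
tool_pos: [0.4954, -0.1704, 0.399]
ee_rot: [0.652, 0.571, 0.374, -0.33]
wrist_force: [0.7, -0.2, -0.9]
grip_width: 0.0
t 3.975 rel x,y,z mm [-152.    -1.2  399. ] F [-0.07 -0.75 -0.88] q [-0.89  0.48  1.15  0.86  2.17 -0.5 ] g 0.0
 tool x,y,z in own: [ 0.503 -0.002  0.865] [-0.    -1.    -0.002] [ 0.865  0.001 -0.503] tilt 59.8
t: 4.6
tool_pos: [0.4951, -0.1666, 0.1992]
ee_rot: [0.651, 0.571, 0.374, -0.332]
wrist_force: [0.4, -1.1, -0.2]
grip_width: -0.004
t 4.6 rel x,y,z mm [-148.3   -0.4  199.2] F [-1.03 -0.54 -0.18] q [-0.88  0.65  1.42  0.72  1.86 -0.84] g -0.0
 tool x,y,z in own: [ 0.498 -0.002  0.867] [ 0.004 -1.    -0.005] [ 0.867  0.006 -0.498] tilt 60.1
```

View pics/side1.png

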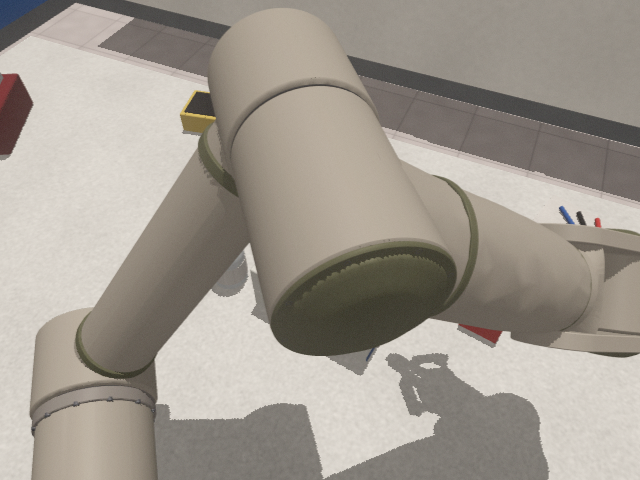

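```bash
python3 -m handwheel '{"travel":[[-32,0,11],[-32,0,11],[-32,0,11],[0,0,0]],"delta_rot":[[0,0,0],[0,0,0],[0,0,0],[0,0,0]],"gripper":[1,1,1,1]}'
python3 -c "from h import *;rel()
cv2.imwrite('pics/top2.png',manip.camera('top'))"
```

```text
t: 5.15
tool_pos: [0.4932, -0.1879, 0.1018]
ee_rot: [0.651, 0.572, 0.375, -0.33]
wrist_force: [-0.2, -0.8, 0.4]
grip_width: 0.001
t 5.15 rel x,y,z mm [-169.7   -1.3  101.8] F [-0.79  0.14  0.43] q [-0.91  0.81  1.43  0.68  1.74 -0.96] g 0.0
 tool x,y,z in own: [0.5   0.001 0.866] [ 0.001 -1.    -0.   ] [ 0.866  0.001 -0.5  ] tilt 60.0
```

View pics/top2.png

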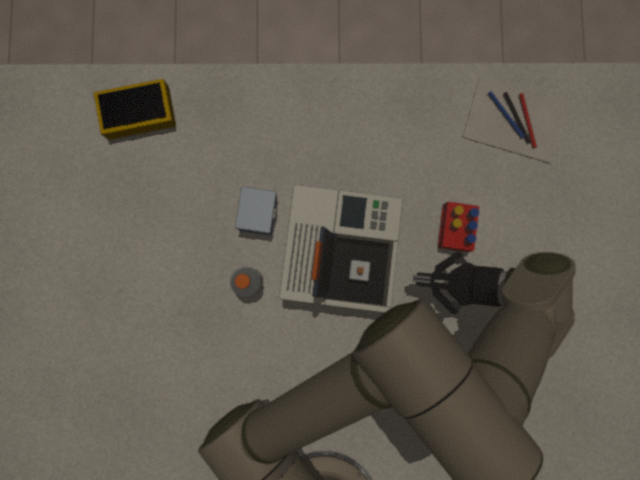

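```bash
python3 -m handwheel '{"travel":[[52,0,-30],[52,0,-30],[52,0,-30],[52,0,-30],[47,0,-27],[0,0,0]],"delta_rot":[[0,0,0],[0,0,0],[0,0,0],[0,0,0],[0,0,0],[0,0,0]],"gripper":[1,1,1,1,1,1]}'
python3 -m handwheel '{"travel":[[22,0,38],[22,0,38],[22,0,38],[22,0,38],[22,0,38],[22,0,38],[0,0,0],[0,0,0],[0,0,0]],"delta_rot":[[0,0,0],[0,0,0],[0,0,0],[0,0,0],[0,0,0],[0,0,0],[0,-10,0],[0,-10,0],[0,0,0]],"gripper":[1,1,1,1,1,1,1,1,1]}'
python3 -c "from h import *;rel()"
```

```text
t: 5.95
tool_pos: [0.4923, -0.1864, 0.4012]
ee_rot: [0.65, 0.575, 0.375, -0.325]
wrist_force: [0.1, -0.3, -1.1]
grip_width: 0.001
t: 7.08
tool_pos: [0.5262, 0.0755, 0.3982]
ee_rot: [0.705, 0.622, 0.258, -0.224]
wrist_force: [0.3, -0.4, -0.5]
grip_width: -0.001
t 7.075 rel x,y,z mm [9.580e+01 3.000e-01 3.982e+02] F [-0.36 -0.37 -0.47] q [-0.4   0.23  1.33  0.68  1.75 -0.21] g -0.0
 tool x,y,z in own: [0.766 0.007 0.643] [ 0.004 -1.     0.005] [ 0.643 -0.001 -0.766] tilt 40.0
```

```bash
python3 -m handwheel '{"travel":[[-23,0,27],[-23,0,27],[-23,0,27],[-22,0,27],[0,0,0],[-11,0,-9],[-9,0,-8],[0,0,0]],"delta_rot":[[0,0,0],[0,0,0],[0,0,0],[0,0,0],[0,0,0],[0,0,0],[0,0,0],[0,0,0]],"gripper":[1,1,1,1,1,1,1,1]}'
python3 -c "from h import *;rel()
cv2.imwrite('pics/top3.png',manip.camera('top')[150:350,200:460].repeat(3,0).repeat(3,1))
cv2.imwrite('pics/side3.png',manip.camera('side'))"
```

```text
t: 8.07
tool_pos: [0.5238, 0.046, 0.2552]
ee_rot: [0.707, 0.619, 0.258, -0.225]
wrist_force: [0.9, 0.5, -1.1]
grip_width: -0.007
t 8.075 rel x,y,z mm [ 66.3  -1.2 255.2] F [ 0.61 -0.79 -1.12] q [-0.46  0.32  1.58  0.66  1.51 -0.46] g -0.01
 tool x,y,z in own: [0.766 0.    0.643] [-0.001 -1.     0.001] [ 0.643 -0.002 -0.766] tilt 40.0
```

View pics/top3.png

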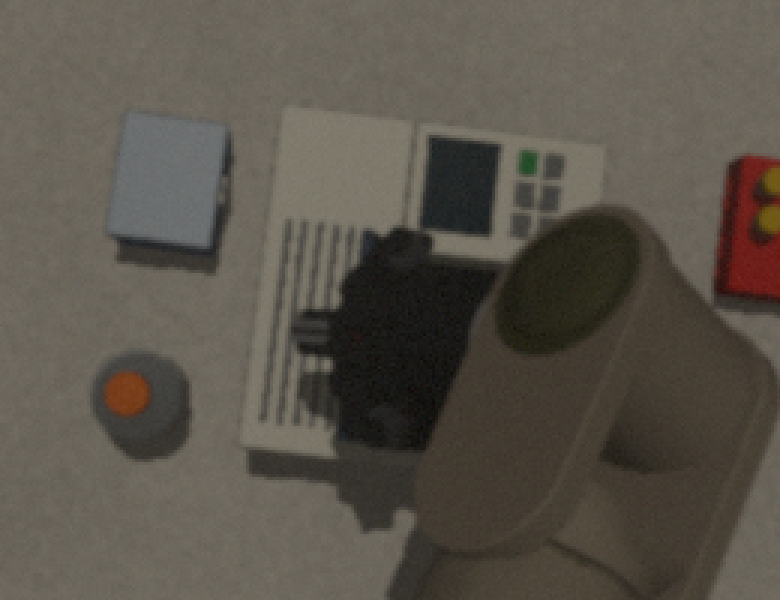

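View pics/side3.png

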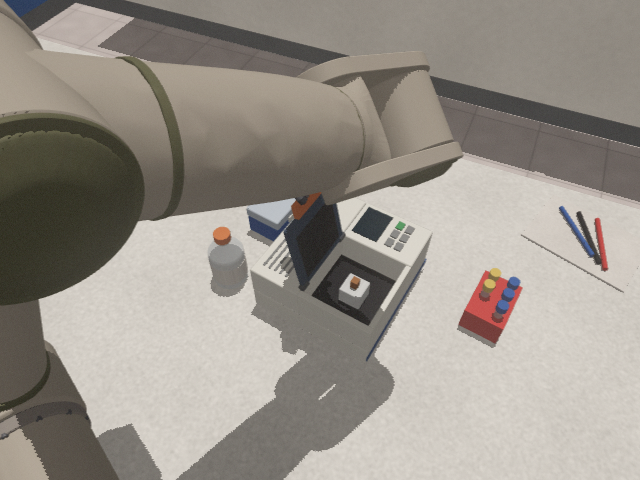

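```bash
python3 -m handwheel '{"travel":[[-6.1,0,-5.1],[-6.1,0,-5.1],[-6.1,0,-5.1],[-5,0,-4.2],[-5,0,-4.2],[-4,0,-3.4],[-4,0,-3.4],[-4,0,-3.4]],"delta_rot":[[0,0,0],[0,0,0],[0,0,0],[0,0,0],[0,0,0],[0,0,0],[0,0,0],[0,0,0]],"gripper":[1,1,1,1,1,1,1,1]}'
python3 -c "from h import *;rel()
cv2.imwrite('pics/side4.png',manip.camera('side')[150:350,200:460].repeat(3,0).repeat(3,1))"
```

```text
t: 9.18
tool_pos: [0.5165, -0.0053, 0.2543]
ee_rot: [0.706, 0.62, 0.257, -0.226]
wrist_force: [-0.1, 0.7, -0.5]
grip_width: -0.002
t 9.175 rel x,y,z mm [ 14.4  -0.6 254.3] F [ 0.71  0.15 -0.47] q [-0.55  0.34  1.56  0.63  1.57 -0.53] g -0.0
 tool x,y,z in own: [0.766 0.    0.643] [ 0.001 -1.    -0.001] [ 0.643  0.001 -0.766] tilt 40.0
```

View pics/side4.png

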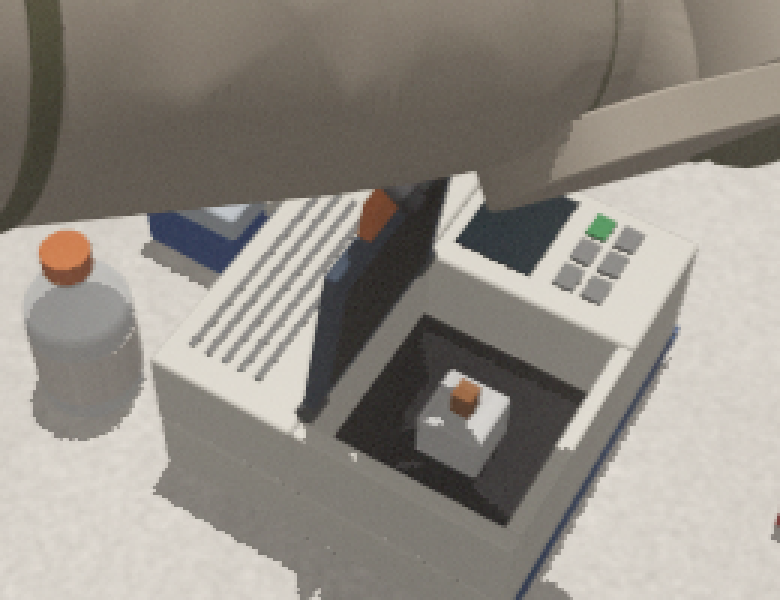

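```bash
cat >> h.py <<'E'
def lid(n,u,v,y=.065):
    o,d=ray(n,u,v); s=(y-(o[:2]-H)@OY)/(d[:2]@OY); p=o+s*d; a=(p[:2]-H)@OX; b=p[2]-.111
    print("rel",round(a*1000,1),round(b*1000,1),"r",np.hypot(a,b).round(4),"ang",np.arctan2(b,-a).round(3))
E
python3 -c "
from h import *
lid('side',200+330/3,150+272/3); lid('side',200+325/3,150+275/3);lid('side',200+347/3,150+255/3)
for th in (1.55,1.5,1.45,1.4,1.35): 
  r=.130;p=H+OX*(-r*np.cos(th))+OY*.065; q=(proj('side',[*p,.111+r*np.sin(th)])-[200,150])*3; print(th,q)
"
```

```text
rel -11.8 139.9 r 0.1404 ang 1.486
rel -9.0 135.7 r 0.136 ang 1.504
rel -21.2 158.5 r 0.1599 ang 1.438
1.55 [313.8520913  277.02833149]
1.5 [325.4869141  283.09887836]
1.45 [337.14636079 289.6022189 ]
1.4 [348.78852255 296.51783062]
1.35 [360.37110083 303.82299936]
```

```bash
python3 -m handwheel '{"travel":[[-3.8,0,-3.2],[-4.2,0,-3.5],[-4.2,0,-3.5],[23,0,2],[35,0,-41]],"delta_rot":[[0,0,0],[0,0,0],[0,0,0],[0,0,0],[0,0,0]],"gripper":[1,1,1,1,1]}'
python3 -c "from h import *;rel()
cv2.imwrite('pics/side5.png',manip.camera('side')[150:350,200:460].repeat(3,0).repeat(3,1))"
```

```text
t: 9.85
tool_pos: [0.5164, -0.0008, 0.3207]
ee_rot: [0.706, 0.619, 0.256, -0.228]
wrist_force: [0.8, -0.5, 0.9]
grip_width: -0.003
t 9.85 rel x,y,z mm [ 18.9   0.  320.7] F [-0.41 -0.86  0.9 ] q [-0.54  0.29  1.45  0.63  1.7  -0.43] g -0.0
 tool x,y,z in own: [ 0.765 -0.003  0.644] [ 0.001 -1.    -0.006] [ 0.644  0.005 -0.765] tilt 40.1
```

View pics/side5.png

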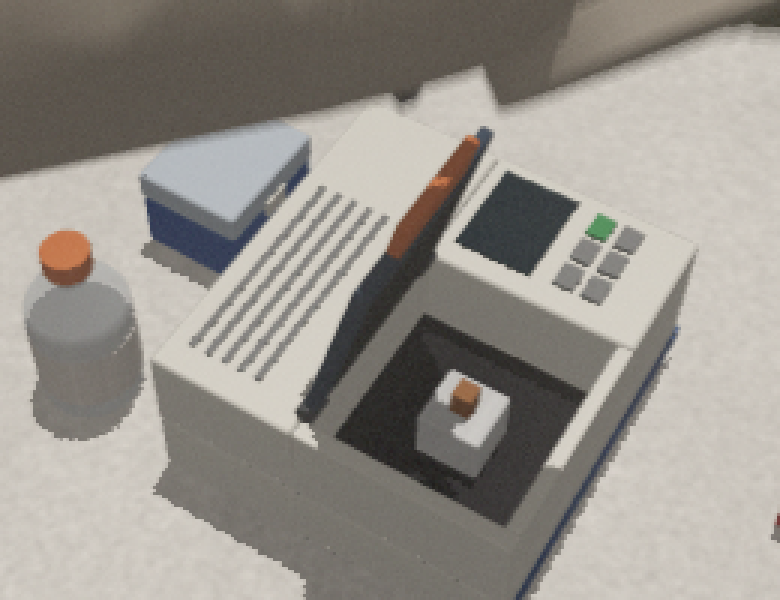

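```bash
python3 -m handwheel '{"travel":[[-38,0,-32],[-32,0,-38],[-23,0,-39],[-37,0,21],[-37,0,21],[-37,0,21],[0,0,0]],"delta_rot":[[0,10,0],[0,10,0],[0,0,0],[0,0,0],[0,0,0],[0,0,0],[0,0,0]],"gripper":[1,1,1,1,1,1,1]}'
python3 -c "from h import *;rel()
cv2.imwrite('pics/top6.png',manip.camera('top')[150:350,200:460].repeat(3,0).repeat(3,1))"
```

```text
t: 10.78
tool_pos: [0.4976, -0.1456, 0.192]
ee_rot: [0.651, 0.57, 0.376, -0.332]
wrist_force: [-1.0, -0.1, 1.3]
grip_width: 0.002
t 10.775 rel x,y,z mm [-127.1   -0.2  192. ] F [-0.24  0.99  1.31] q [-0.86  0.64  1.47  0.73  1.82 -0.84] g 0.0
 tool x,y,z in own: [ 0.497 -0.003  0.868] [ 0.    -1.    -0.004] [ 0.868  0.002 -0.497] tilt 60.2
```

View pics/top6.png

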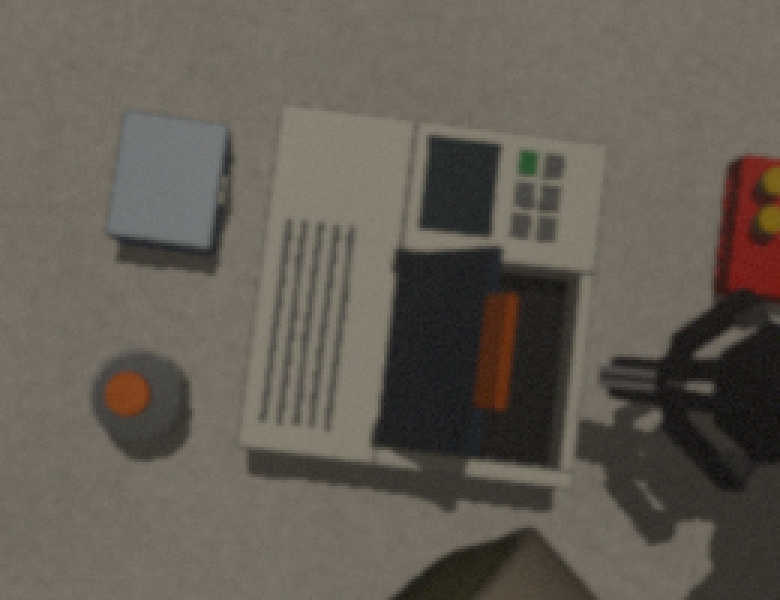

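```bash
python3 -c "
from h import *
lid('top',200+516/3,150+352/3,0); print(proj('top',[*(H+OX*-.127),.192])*3-[600,450])
for th in(1.1,1.,.9,.8): print(th,proj('top',[*(H-OX*.155*np.cos(th)),.111+.155*np.sin(th)])*3-[600,450])"
```

```text
rel -57.4 209.2 r 0.2169 ang 1.303
[601.40271485 373.23124653]
1.1 [523.61003049 359.08844341]
1.0 [544.12707168 362.28962856]
0.9 [562.65998492 365.33227646]
0.8 [579.00972173 368.17931622]
```

```bash
python3 -m handwheel '{"travel":[[7.5,0,13],[0,0,0],[0,0,0],[0,0,0],[0,0,0],[0,0,0],[0,0,0],[0,0,0],[0,0,0],[0,0,0]],"delta_rot":[[0,0,0],[0,0,0],[0,0,0],[0,0,0],[0,0,0],[0,0,0],[0,0,0],[0,0,0],[0,0,0],[0,0,0]],"gripper":[1,1,1,1,1,1,1,1,1,1]}'
python3 -c "from h import *;rel()
cv2.imwrite('pics/top7.png',manip.camera('top')[150:350,200:460].repeat(3,0).repeat(3,1))"
```

```text
t: 12.08
tool_pos: [0.5002, -0.131, 0.1936]
ee_rot: [0.651, 0.571, 0.376, -0.33]
wrist_force: [-0.2, -0.8, -0.7]
grip_width: 0.002
t 12.075 rel x,y,z mm [-112.4   -0.8  193.6] F [-0.8   0.1  -0.69] q [-0.84  0.62  1.49  0.74  1.8  -0.84] g 0.0
 tool x,y,z in own: [0.5   0.    0.866] [ 0.001 -1.    -0.   ] [ 0.866  0.001 -0.5  ] tilt 60.0
```

View pics/top7.png

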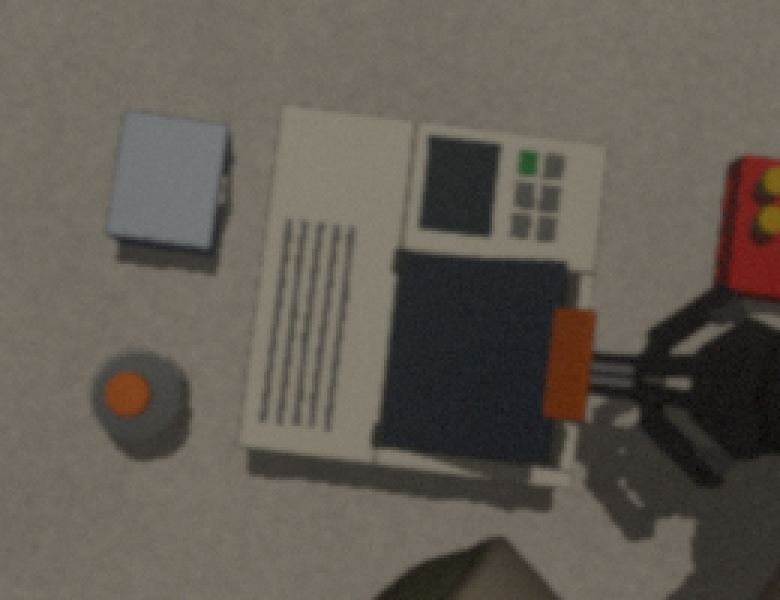

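```bash
python3 -m handwheel '{"travel":[[0,0,0],[0,0,0],[0,0,0],[0,0,0],[0,0,0],[0,0,0]],"delta_rot":[[0,0,0],[0,0,0],[0,0,0],[0,0,0],[0,0,0],[0,0,0]],"gripper":[1,1,1,1,1,1]}'
python3 -c "from h import *;rel()
a=manip.camera('top');b=cv2.imread('pics/top7.png')
cv2.imwrite('pics/top8.png',a[150:350,200:460].repeat(3,0).repeat(3,1))
for i in (b,cv2.imread('pics/top8.png')):
  h=cv2.cvtColor(i[290:440,500:650],cv2.COLOR_BGR2HSV); m=(h[...,0]<14)&(h[...,1]>140); y,x=np.nonzero(m); print(x.max()+500,x.mean()+500,m.sum())
for th in(.8,.75,.7,.65,.6,.5): print(th,proj('top',[*(H-OX*.155*np.cos(th)),.111+.155*np.sin(th)])*3-[600,450])
"
```

```text
t: 12.88
tool_pos: [0.5002, -0.131, 0.1936]
ee_rot: [0.651, 0.571, 0.376, -0.33]
wrist_force: [0.1, -0.4, -0.4]
grip_width: 0.003
t 12.875 rel x,y,z mm [-112.3   -0.8  193.6] F [-0.41 -0.13 -0.39] q [-0.84  0.62  1.49  0.74  1.8  -0.84] g 0.0
 tool x,y,z in own: [0.5   0.    0.866] [ 0.001 -1.     0.   ] [ 0.866  0.001 -0.5  ] tilt 60.0
593 568.6164383561644 4599
593 568.7086614173228 4572
0.8 [579.00972173 368.17931622]
0.75 [586.31663526 369.51931158]
0.7 [593.02456691 370.79888444]
0.65 [599.12189856 372.01491992]
0.6 [604.59984166 373.1646571 ]
0.5 [613.67597553 375.25594711]
```

```bash
python3 -m handwheel '{"travel":[[-3.7,0,0.9],[-3.7,0,0.9],[-3.7,0,0.9],[-3.7,0,0.9],[-3.7,0,0.9],[-3.7,0,0.9],[-3.7,0,0.9],[-3.7,0,0.9]],"delta_rot":[[0,0,0],[0,0,0],[0,0,0],[0,0,0],[0,0,0],[0,0,0],[0,0,0],[0,0,0]],"gripper":[1,1,1,1,1,1,1,1]}'
python3 -m handwheel '{"travel":[[-3.7,0,0.9],[-3.7,0,0.9],[-3.7,0,0.9],[-3.7,0,0.9],[-3.7,0,0.9],[-3.7,0,0.9],[-3.7,0,0.9],[-3.7,0,0.9]],"delta_rot":[[0,0,0],[0,0,0],[0,0,0],[0,0,0],[0,0,0],[0,0,0],[0,0,0],[0,0,0]],"gripper":[1,1,1,1,1,1,1,1]}'
python3 -c "from h import *;rel()
cv2.imwrite('pics/top9.png',manip.camera('top')[150:350,200:460].repeat(3,0).repeat(3,1))
cv2.imwrite('pics/side9.png',manip.camera('side'))"
```

```text
t: 13.92
tool_pos: [0.499, -0.1395, 0.1641]
ee_rot: [0.651, 0.571, 0.376, -0.33]
wrist_force: [0.1, -1.6, -0.3]
grip_width: -0.001
t: 14.92
tool_pos: [0.4979, -0.148, 0.1349]
ee_rot: [0.651, 0.571, 0.376, -0.33]
wrist_force: [-0.2, -0.4, -0.0]
grip_width: 0.0
t 14.925 rel x,y,z mm [-129.5   -0.9  134.9] F [-0.42  0.11 -0.  ] q [-0.86  0.72  1.49  0.71  1.74 -0.92] g 0.0
 tool x,y,z in own: [0.5   0.    0.866] [ 0.001 -1.     0.   ] [ 0.866  0.001 -0.5  ] tilt 60.0
```

View pics/top9.png

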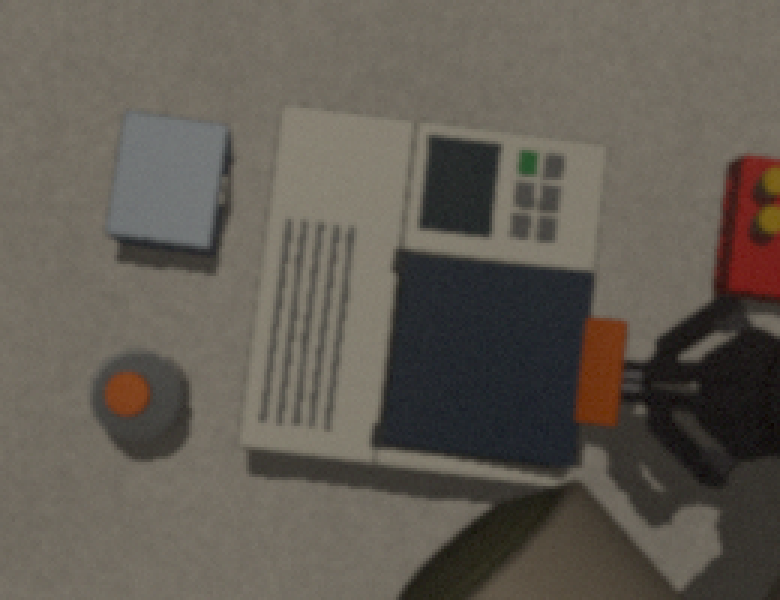

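View pics/side9.png

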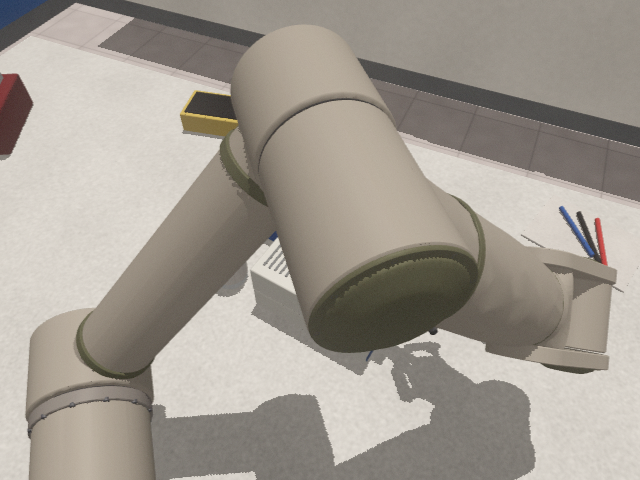

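```bash
python3 -m handwheel '{"travel":[[-2.6,0,-0.5],[-2.6,0,-0.5],[-2.6,0,-0.5],[-2.6,0,-0.5],[-2.6,0,-0.5],[-2.6,0,-0.5],[-2.6,0,-0.5],[-2.6,0,-0.5]],"delta_rot":[[0,0,0],[0,0,0],[0,0,0],[0,0,0],[0,0,0],[0,0,0],[0,0,0],[0,0,0]],"gripper":[1,1,1,1,1,1,1,1]}'
python3 -m handwheel '{"travel":[[-2.1,0,0.6],[-2.1,0,0.6],[-2.1,0,0.6],[-2.1,0,0.6],[-2.1,0,0.6],[-2.1,0,0.6]],"delta_rot":[[0,0,0],[0,0,0],[0,0,0],[0,0,0],[0,0,0],[0,0,0]],"gripper":[1,1,1,1,1,1]}'
python3 -c "from h import *;rel()
cv2.imwrite('pics/top10.png',manip.camera('top')[150:350,200:460].repeat(3,0).repeat(3,1))"
```

```text
t: 16.02
tool_pos: [0.4961, -0.1618, 0.119]
ee_rot: [0.651, 0.571, 0.376, -0.33]
wrist_force: [0.4, -0.5, -0.8]
grip_width: 0.001
t: 16.77
tool_pos: [0.4957, -0.1649, 0.1063]
ee_rot: [0.651, 0.571, 0.376, -0.33]
wrist_force: [0.3, 0.1, -0.6]
grip_width: 0.003
t 16.775 rel x,y,z mm [-146.5   -0.9  106.3] F [ 0.15 -0.31 -0.56] q [-0.88  0.78  1.47  0.69  1.72 -0.96] g 0.0
 tool x,y,z in own: [0.5   0.    0.866] [ 0.001 -1.    -0.   ] [ 0.866  0.001 -0.5  ] tilt 60.0
```

View pics/top10.png

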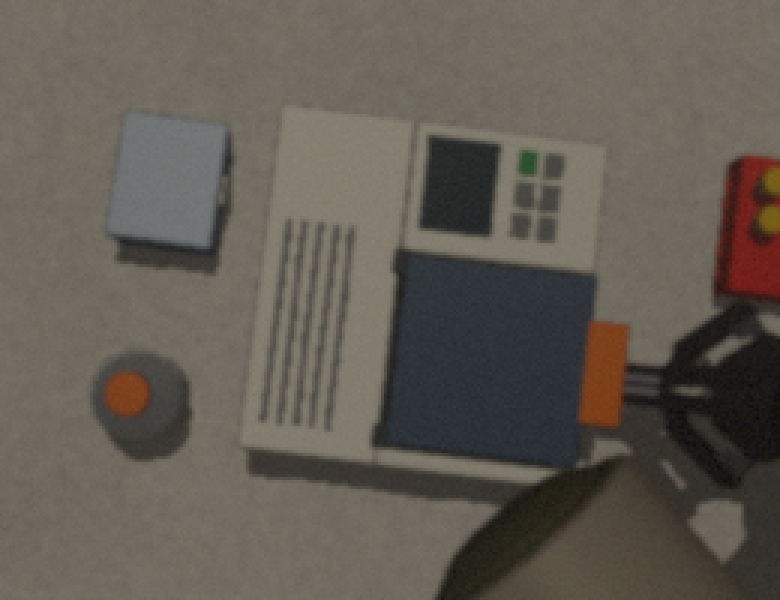

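```bash
python3 -m handwheel '{"travel":[[-1.6,0,0.6],[-1.6,0,0.6],[-1.6,0,0.6],[-1.6,0,0.6],[-1.6,0,0.6],[-1.6,0,0.6],[-1.6,0,0.6],[-1.6,0,0.6],[-1.6,0,0.6],[-1.6,0,0.6]],"delta_rot":[[0,0,0],[0,0,0],[0,0,0],[0,0,0],[0,0,0],[0,0,0],[0,0,0],[0,0,0],[0,0,0],[0,0,0]],"gripper":[1,1,1,1,1,1,1,1,1,1]}'
python3 -m handwheel '{"travel":[[-1.6,0,0.6],[-1.6,0,0.6],[-1.6,0,0.6],[-1.6,0,0.6],[-1.6,0,0.6],[-1.6,0,0.6],[-1.6,0,0.6],[0,0,0],[0,0,0],[0,0,0]],"delta_rot":[[0,0,0],[0,0,0],[0,0,0],[0,0,0],[0,0,0],[0,0,0],[0,0,0],[0,0,0],[0,0,0],[0,0,0]],"gripper":[1,1,1,1,1,1,1,1,1,1]}'
python3 -c "from h import *;rel()
cv2.imwrite('pics/top11.png',manip.camera('top')[150:350,200:460].repeat(3,0).repeat(3,1))
for a in('top10','top11'):
  i=cv2.imread(f'pics/{a}.png');h=cv2.cvtColor(i[290:440,560:650],cv2.COLOR_BGR2HSV); m=(h[...,0]<18)&(h[...,1]>140); y,x=np.nonzero(m); print(x.max()+560,x.min()+560,y.min()+290,y.max()+290,i[300:420,430:550].mean((0,1)))
for th in(.2,.1,.05,.0): print(th,proj('top',[*(H-OX*.155*np.cos(th)),.111+.155*np.sin(th)])*3-[600,450])"
```

```text
t: 18.08
tool_pos: [0.4954, -0.1677, 0.0895]
ee_rot: [0.651, 0.571, 0.376, -0.33]
wrist_force: [-0.5, 0.6, 0.2]
grip_width: 0.002
t: 19.32
tool_pos: [0.4951, -0.1696, 0.0778]
ee_rot: [0.651, 0.571, 0.376, -0.33]
wrist_force: [0.0, 0.3, 0.1]
grip_width: -0.001
t 19.325 rel x,y,z mm [-151.2   -0.9   77.8] F [0.25 0.02 0.08] q [-0.89  0.83  1.46  0.69  1.69 -0.99] g -0.0
 tool x,y,z in own: [0.5   0.    0.866] [ 0.001 -1.     0.   ] [ 0.866  0.001 -0.5  ] tilt 60.0
626 579 321 428 [56.47291667 50.60729167 46.16083333]
626 579 324 428 [55.02208333 49.244375   44.70916667]
0.2 [625.91606394 379.75715623]
0.1 [625.1710254  380.64926199]
0.05 [623.94375987 380.98162718]
0.0 [622.16588698 381.23906378]
```

View pics/top11.png

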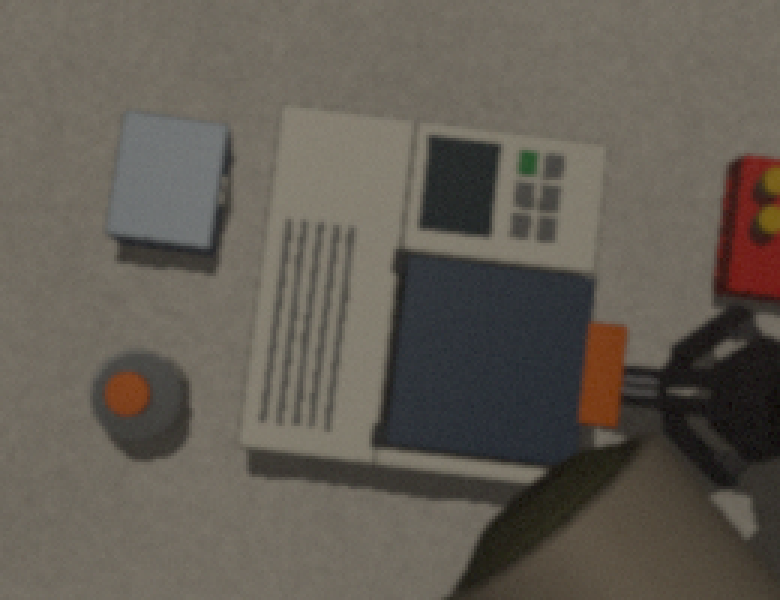

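```bash
python3 -m handwheel '{"travel":[[0,-2,-10],[0,-3,-15],[0,-3,-20],[0,-3,-20],[0,0,0],[20,0,-12],[35,0,-20],[35,0,-20],[35,0,-20],[0,0,0]],"delta_rot":[[0,0,0],[0,0,0],[0,0,0],[0,0,0],[0,0,0],[0,0,0],[0,0,0],[0,0,0],[0,0,0],[0,0,0]],"gripper":[1,1,1,1,1,1,1,1,1,1]}'
python3 -c "from h import *;rel()
cv2.imwrite('pics/top12.png',manip.camera('top'))
cv2.imwrite('pics/side12.png',manip.camera('side'))"
```

```text
t: 20.62
tool_pos: [0.4773, -0.2235, 0.258]
ee_rot: [0.651, 0.573, 0.375, -0.327]
wrist_force: [-0.3, -0.1, -0.7]
grip_width: 0.001
t 20.625 rel x,y,z mm [-207.1    9.8  258. ] F [-0.17  0.29 -0.68] q [-0.96  0.63  1.29  0.7   2.02 -0.8 ] g 0.0
 tool x,y,z in own: [0.504 0.005 0.864] [ 0.002 -1.     0.005] [ 0.864 -0.001 -0.504] tilt 59.8
```

View pics/top12.png

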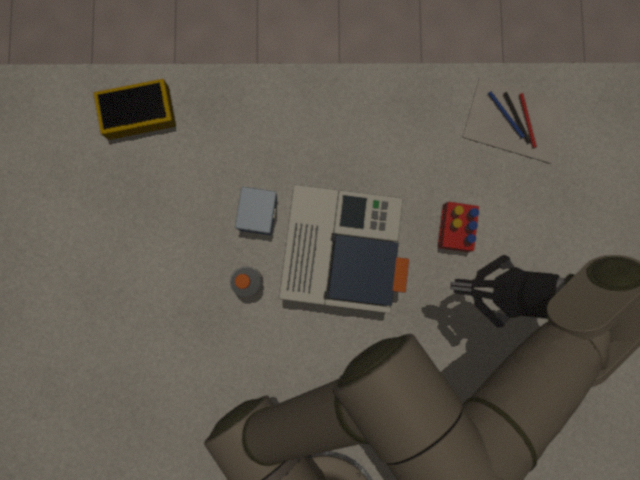

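View pics/side12.png

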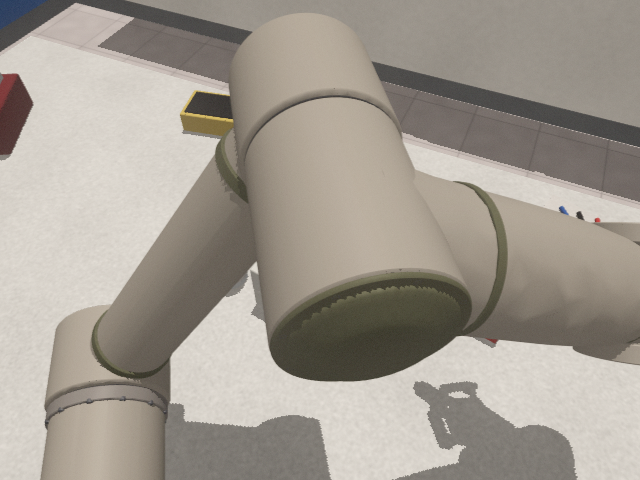

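Run:
```python
from h import *
a,b=[cv2.imread(f'pics/{n}.png') for n in('top0','top12')]
for nm,(x0,y0,x1,y1) in dict(bottle=(225,260,270,308),tip=(230,180,280,242),rack=(434,196,482,255)).items():
    A=cv2.cvtColor(a[y0:y1,x0:x1],6).astype('f4');B=cv2.cvtColor(b[y0:y1,x0:x1],6).astype('f4'); print(nm,cv2.phaseCorrelate(A,B))
h=cv2.cvtColor(b[250:300,380:415],cv2.COLOR_BGR2HSV);m=(h[...,0]<18)&(h[...,1]>140);y,x=np.nonzero(m);print("lip px",x.max()+380.5,y.mean()+250,[proj('top',[*(H-OX*.155*np.cos(t)),.119+.155*np.sin(t)]).round(1).tolist() for t in(0,.1)])
rel(); manip.hand_in()
```

```text
bottle ((0.465554642496091, 0.06476569595637827), 1.1405025173116614)
tip ((-0.061975491675941186, -0.17980870524775128), 0.9319912979006767)
rack ((0.10208928013985741, -0.10511747246110303), 1.0036091850863562)
lip px 408.5 274.6933962264151 [[408.1, 277.0], [409.1, 276.8]]
t 20.725 rel x,y,z mm [-206.9   10.2  254.8] F [ 0.08  0.18 -0.27] q [-0.96  0.63  1.29  0.7   2.02 -0.8 ] g 0.0
 tool x,y,z in own: [0.5   0.001 0.866] [ 0.001 -1.    -0.   ] [ 0.866  0.001 -0.5  ] tilt 60.0
the job is handed in; nothing more can be done
```

The lid is shut and I handed the job in at about 20.7 s; the hand-in gives no verdict.

- **Nudge:** I pushed the lid from behind with the shut fingers to about 1.37 rad and backed off. It then fell by itself to about 0.7 rad.
- **Catch:** It came to rest on the fingertips under the orange lip at about 0.7 rad, and two pictures 0.8 s apart showed no movement.
- **Lowering:** I brought it down over about 5.5 s, roughly 0.2 rad/s or slower at each step. At the end the fingertips were about 18 mm below the lip.

**Last checks:**
- The top view showed the lid flat, with the lip edge at pixel column 408.5 against 408.1 predicted for shut. That test is weak, since 0.1 rad open would give 409.1. The side view was blocked by the arm, so "fully shut" also rests on the fingers having dropped clear below the lip.
- The bottle, rack and tip box had moved less than 0.5 pixel, about 1 mm.
- Wrist force readings stayed within about 2 N, which is mostly sensor noise. The fingers finished about 50 mm in front of the lip and 140 mm above it, touching nothing.

**Disagreement:** early on, the two cameras placed the reader 8 to 10 mm apart. I went with the top view within a few mm, and the lip position later matched it.

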